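Hang the roll of abrasive tape on the bench hook and tug-test it

ROBOT

A 7-joint arm with a two-finger parallel gripper is mounted at the origin on a cart in front of the work surface, level with it; the furniture and walls round the work are solid. World frame = base frame: x ahead of the robot, y to its left, z up, the work surface at z = 0. Lengths are in m, angles in rad, forces in N, time in s.
With the tool pointing down it reaches from about 0.35 to 0.775 m from the base axis. Payload 3.1 kg.
Tool frame: the origin (TCP) lies between the finger pads; the fingertips stand 11 mm ahead of it and the grasp point (between the pads) lies 8 mm behind it; z points along the fingers, y is the direction in which the jaws open and shut (so a half turn about z gives the same grasp; the last joint's range is limited). The gripper opens to 85 mm and grips with 20 to 120 N. Pads are 22 mm wide; open, the fingers measure 114 mm over their backs; the gripper's body (76 mm by 85 mm) begins 54 mm behind the grasp point. The pads swing forward as they close: fully open they stand 13 mm farther back than shut.
Start: joints at [-1.275, 0.311, 0.014, 1.512, -0.004, 1.319, -0.027], TCP at [0.182, 0.519, 0.242] pointing down, gripper open.
Joint ranges: [-2.7, 2.7], [-0.3, 1.91], [-1.27, 1.3], [0.12, 2.57], [-1.44, 4.58], [0.2, 2.03], [-3.05, 3.05]. Speed limits (rad/s): [2.79, 2.79, 3.14, 3.14, 3.14, 3.14, 3.14].

INTERFACE

Orientations are given as a rotation vector (axis times angle).
In Python, from bench import manip gives the robot as it stands.
- The arm moves only by the shell command python3 -m inch 'ROWS' [FORCE]. ROWS is JSON, a list of rows, each a list of 7 numbers: the shift along the tool's x, y, z in m, then the turn, a rotation vector about the tool's x, y, z in rad, then the closure, from 0 (fully open) to 1 (shut). In form: [[x, y, z, wx, wy, wz, fingers], ...]. A call has 1 to 5 rows; each row shifts and turns the commanded pose from where the row before left it, along the tool's axes as they then stand; what a row does not reach is not made up. A row lasts 1/8 s, in which the tool goes at most 62.5 mm and 10.7 degrees, less where a joint would pass 70% of its speed; a pose out of reach is approached as far as the arm can. A call with a gripper value outside its range is refused whole. The fingers move at their own pace and stop on an object; FORCE is the grip in N (left out, the last holds). Time passes only in rows, so rows that do not move let the fingers close. It gives the time, the measured TCP pose, the force and the opening at its end, in the units of the state.
- manip.get_obs(): the state, without advancing time (a new reading comes with each control period).
- manip.grab_frame(name): name is "scene" or "side" or "wrist"; returns the picture (384x512x3 uint8, blue, green, red); there is no depth.
- manip.camera_params(name): a dict with "vfov" (degrees; the focal length in pixels is half the picture's height over the tangent of half this angle, whatever the lens; pixels are square), "cx", "cy" (the principal point, pixels), "k1" (the pictures are not rectified: a ray, as slopes to the right and down, at radius r is drawn at 1 + k1 r^2 times it, then the intrinsics apply), "R" (3x3) and "t" (3): a world point X has camera coordinates R X + t; the wrist camera has in their place "hand_eye" (4x4, takes a point from camera to tool coordinates, whose origin is the TCP and whose axes are the flange's). Camera axes: x right, y down, z forward; pixel columns grow to the right and rows downward; lengths in m; the calibration is good to about 2 mm. A picture is of the moment at which its call begins: read the wrist's pose just before it. camera_params takes no time and is no camera call.
- manip.close_job(): hands the job in, once; it reports no verdict.
Trained networks look in the newest picture that a camera, given by its name, has taken for a name from the list of things; names that differ only in an ending like _2 or _b are one class to them, and where a whole thing is asked for, a point or a joint stands for the part that bears it (a point fixed in the world has none). Each returns a list of dicts, best first, with "confidence" (0 to 1); they miss things now and then, are a little off and sometimes report something else, mostly with a low value. They report only what shows in the picture. A call takes as long as a camera call. They do not tell look-alikes from the thing itself.
- manip.trace(name, camera): "mask" (384x512 bool, what is visible of it) and "box" ([left, top, width, height] in pixels, round what is visible of it).
- manip.landmark_of(name, camera): "centre" ([column, row] in pixels: a listed point, or the origin of a listed thing).
The state is a dict: "time_s": time; "q": joint angles; "joint_vel": joint speeds; "joint_efforts": joint torques, N m; "ee_pos": TCP position; "ee_rot": TCP orientation; "force": force on the tool from outside, world axes, zero at the start; "moment": the same for the moment, N m; "gripper_width": finger opening in m.
Only numpy, scipy, OpenCV 4.12 (cv2) and the standard library are available. Lean on these libraries where they do the work, as an engineer would, in place of code of your own. Each camera call takes 0.05 s, during which the arm holds its last target.

TASK

Take the roll of abrasive tape out of its wooden cradle and hang it on the bench hook, in the dip (saddle) of the hook's bar. While still holding it, tug it gently straight down so that the hook feels a steady 4 to 14 N for about a second, never more than 22 N, to confirm that it is held; then let go and leave it hanging still, without disturbing the tin, the jar or the lump of wax.

Things in the scene. Friction and masses are not known exactly. Their poses are not given: they have to be found in the camera images.
- tape_roll: brown roll of abrasive cloth tape: thick ring of 96 mm outside diameter, 42 mm bore (wall 27 mm), 20 mm wide, about 0.12 kg (varies). Starts standing on edge in the cradle, its axis level, top of the rim 106 mm above the bench. Origin at the centre of one side face; the body's z axis is the roll's axis (points into the roll). Grip the top of the rim from above across its 20 mm width.
- roll_centre (a point): the middle of the roll: on its axis, half-way through its width (10 mm from each side face), 48 mm below the top of the rim when upright
- cradle: fixed low wooden cradle 44 x 120 x 33 mm, origin under its centre; its slot, 25 mm wide, runs along its y axis and the roll rests in it on two dowels, so the roll's axis lies along the cradle's x axis. (Near the work: a fixed black desk lamp at the left, its shade at x 0.44 to 0.57, y 0.41 to 0.54, z 0.18 to 0.35 m; keep the arm clear, swing past it on the robot's side.)
- hook_stand: fixed steel hook stand, origin on the bench under the saddle's middle. A level round bar, 10 mm thick, runs from a post (85 mm along the stand's +x, 204 mm high) to a free upturned tip 57 mm along its -x, 14 mm higher than the saddle's floor. The roll goes over this tip, its axis along the bar. Very stiff: 0.1 mm more of pull adds several newtons, so go by feel. Base plate 12 mm high.
- saddle (a point): middle of the saddle's floor, on top of the bar, 180 mm above the bench: a flat dip 26 mm long along the bar, 4 mm deep, with a short slope at each end (the 20 mm wide roll has about 3 mm of play in it each way). Axes as the hook stand's: x along the bar towards the post, z up. With the roll seated, the top inside of its bore rests here and its middle is about 21 mm below.
- tin: loose round white tin, 66 mm across, 29 mm high, on the bench: leave alone (less than 25 mm of movement)
- jar: loose jar of amber beads, 57 mm across, 76 mm high, on the bench: leave alone (less than 25 mm of movement)
- wax: loose lump of beeswax 34 x 48 x 22 mm, on the bench: leave alone (less than 25 mm of movement)
Not all that is in view belongs to the job. There is more than one size of the tape_roll; the one meant has the size given above.

How it is judged:
On the way, in this order (a step that is already met when the one before it is completed fails the run):
1. the held roll is over the hook's bar: bar inside its bore, roll's middle within 20 mm of the saddle along the bar (x of roll_centre in the frame of saddle between -0.02 and 0.02 m and y of roll_centre in the frame of saddle between -0.02 and 0.02 m and z of roll_centre in the frame of saddle between -0.03 and 0.015 m and contact force between the fingers and tape_roll above 0.5 N), for 0.1 s.
2. tug test: the roll sits in the saddle, the gripper still holds it, and the roll loads the hook with 4 to 14 N for half a second without a break (contact force between tape_roll and hook_stand between 4 and 14 N and contact force between the fingers and tape_roll above 0.5 N and x of roll_centre in the frame of saddle between -0.006 and 0.006 m and z of roll_centre in the frame of saddle between -0.025 and -0.0185 m), for 0.5 s.
At the end, for the whole second after the job is handed in: The roll hangs by its bore in the saddle of the hook, its middle within 6 mm of the saddle's middle along the bar, within 12 mm sideways and 18.5 to 25 mm below the saddle's floor, its weight on the hook, hanging still (under 0.05 m/s) (x of roll_centre in the frame of saddle between -0.006 and 0.006 m and y of roll_centre in the frame of saddle between -0.012 and 0.012 m and z of roll_centre in the frame of saddle between -0.025 and -0.0185 m and contact force between tape_roll and hook_stand above 0.2 N and linear speed of tape_roll below 0.05 m/s); the robot touches nothing.
It fails at once if the roll loads the hook with more than 22 N (contact force between tape_roll and hook_stand above 22 N).
It fails at once if the tin, the jar or the wax is moved by more than 25 mm (distance of any of tin, jar, wax from where it was at the start of the episode above 0.025 m).
It also fails if it takes over 51 s, if anything falls off the work surface, if the arm or the gripper's body presses on something with over 40 N, if the wrist force passes 120 N, or if a joint passes its speed limit or range.

## Working session

There is one attempt and no reset: what is moved stays moved. The work goes in short steps, Python scripts to look and compute and a shell command to move; the robot and the scene stay as the last step left them, time stands still between calls to the robot, and variables do not carry over. Pictures are saved under pics/ and viewed, and the job is handed in when it is done.

```bash
ls -la; mkdir -p pics
python3 - <<'E'
from bench import manip
import cv2
o=manip.get_obs();print({k:(v if isinstance(v,float) else [round(float(a),4) for a in v]) for k,v in o.items()})
for c in ['scene','side','wrist']:
    im=manip.grab_frame(c);cv2.imwrite(f'pics/{c}0.png',im)
    print(c,manip.camera_params(c))
print(manip.get_obs()['time_s'])
E
```

```text
total 12
drwxr-xr-x  3 agent agent 4096 Dec  6 05:47 .
drwxr-xr-x 23 root  root  4096 Dec  6 05:47 ..
drwxr-xr-x  2 agent agent 4096 Dec  6 05:47 pics
{'time_s': 0.0, 'q': [-1.2747, 0.3118, 0.014, 1.5131, -0.0044, 1.3192, -0.0272], 'joint_vel': [-0.0008, 0.0012, 0.0021, 0.0009, 0.0002, -0.0015, 0.0017], 'joint_efforts': [-0.0003, -37.9918, 0.1457, -23.0594, 0.0121, 0.0136, -0.0], 'ee_pos': [0.1821, 0.5182, 0.2412], 'ee_rot': [-0.528, -3.0966, 0.0037], 'force': [0.0027, -0.0051, -0.9752], 'moment': [0.0158, -0.0104, -0.0001], 'gripper_width': 0.08531905189539159}
scene {'vfov': 50.45838878683323, 'cx': 258.6484394977359, 'cy': 189.4410865733158, 'k1': 0.02198684325705847, 'R': array([[ 0.86770609, -0.4969197 , -0.01252815],
       [-0.21773898, -0.35731072, -0.9082504 ],
       [ 0.44685108,  0.79082226, -0.41823948]]), 't': array([-0.4453129 ,  0.20980222,  0.9090945 ])}
side {'vfov': 42.686863168371644, 'cx': 250.61129890550325, 'cy': 200.00369351624886, 'k1': -0.20476225767825237, 'R': array([[-0.80963164, -0.58690938,  0.0058294 ],
       [-0.21045724,  0.28102215, -0.93634091],
       [ 0.54790907, -0.75931807, -0.35104375]]), 't': array([0.41084105, 0.24380169, 1.21696318])}
wrist {'vfov': 67.81641257250989, 'cx': 252.5817467449634, 'cy': 194.16051125801454, 'k1': -0.05766589284489865, 'hand_eye': array([[-7.27471765e-04, -9.63121018e-01, -2.69067604e-01,
         6.80958225e-02],
       [ 9.99999275e-01, -9.58805904e-04,  7.28348108e-04,
        -4.42347890e-04],
       [-9.59470979e-04, -2.69066879e-01,  9.63121017e-01,
        -1.31918811e-01],
       [ 0.00000000e+00,  0.00000000e+00,  0.00000000e+00,
         1.00000000e+00]])}
0.15
```

View pics/scene0.png

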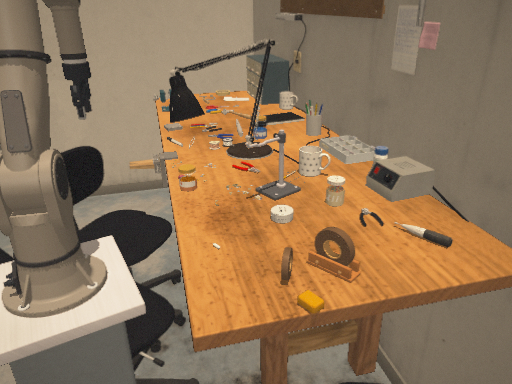

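View pics/side0.png

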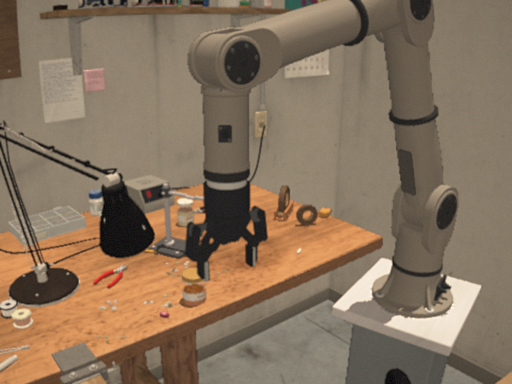

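View pics/wrist0.png

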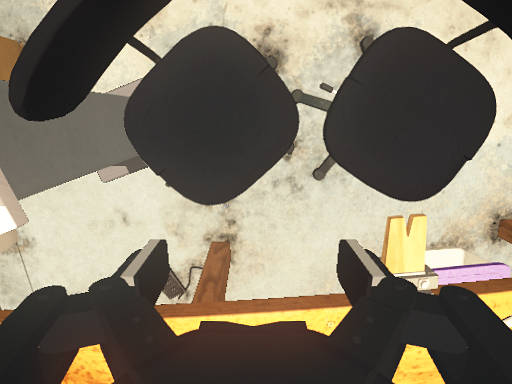

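Scene view: the cradle roll is at about (335,247) and a smaller loose roll stands at (287,265). The hook stand is at (280,165), tin (282,214), jar (336,190), wax (311,301). In the side view the cradle roll is at (284,200) and the loose roll at (306,214). The robot starts over the lamp side of the bench.

```bash
cat > h.py <<'E'
import numpy as np, cv2
from scipy.spatial.transform import Rotation as Ro
from bench import manip
def KD(p):
    f=192/np.tan(np.radians(p['vfov'])/2)
    return f,p['cx'],p['cy'],p['k1']
def proj(p,X,R=None,t=None):
    R=p['R'] if R is None else R; t=p['t'] if t is None else t
    f,cx,cy,k=KD(p); c=np.atleast_2d(X)@np.asarray(R).T+t
    s=c[:,:2]/c[:,2:]; r2=(s**2).sum(1,keepdims=True); s=s*(1+k*r2)
    return s*f+[cx,cy]
def ray(p,uv,R=None,t=None):
    R=np.asarray(p['R'] if R is None else R); t=np.asarray(p['t'] if t is None else t)
    f,cx,cy,k=KD(p); K=np.array([[f,0,cx],[0,f,cy],[0,0,1.]])
    s=cv2.undistortPoints(np.array([[uv]],float),K,np.array([k,0,0,0.]))[0,0]
    d=R.T@np.array([s[0],s[1],1]); return -R.T@t,d/np.linalg.norm(d)
def atz(p,uv,z,**k):
    o,d=ray(p,uv,**k); return o+d*(z-o[2])/d[2]
def tri(rays):
    A=np.zeros((3,3));b=np.zeros(3)
    for o,d in rays:
        M=np.eye(3)-np.outer(d,d);A+=M;b+=M@o
    x=np.linalg.solve(A,b); return x,[np.linalg.norm((np.eye(3)-np.outer(d,d))@(x-o)) for o,d in rays]
def wristRt(obs):
    p=manip.camera_params('wrist'); T=np.eye(4);T[:3,:3]=Ro.from_rotvec(obs['ee_rot']).as_matrix();T[:3,3]=obs['ee_pos']
    W=np.linalg.inv(T@p['hand_eye']); return p,W[:3,:3],W[:3,3]
E
python3 - <<'E'
from h import *
P={c:manip.camera_params(c) for c in ('scene','side')}
im={c:cv2.imread(f'pics/{c}0.png') for c in P}
R={}
for n in ['tape_roll','cradle','hook_stand','saddle','roll_centre','tin','jar','wax']:
    for c in P:
        for d in manip.landmark_of(n,c)[:3]:
            print(n,c,'lm',np.round(d['centre'],1),round(d['confidence'],2))
            R.setdefault((n,c),ray(P[c],d['centre']))
    if (n,'scene') in R and (n,'side') in R: 
        x,e=tri([R[n,'scene'],R[n,'side']]);print('   tri',x.round(4),np.round(e,4))
cv2.imwrite('pics/c1.png',np.hstack([cv2.resize(im['scene'][210:320,250:380],None,fx=3,fy=3,interpolation=2),cv2.resize(im['side'][170:245,250:370],None,fx=3.3,fy=3.3,interpolation=2)[:247].copy() if 0 else cv2.resize(im['side'][165:275,245:375],None,fx=3,fy=3,interpolation=2)]))
cv2.imwrite('pics/c2.png',np.hstack([cv2.resize(im['scene'][120:230,230:360],None,fx=3,fy=3,interpolation=2),cv2.resize(im['side'][165:275,125:255],None,fx=3,fy=3,interpolation=2)]))
print(manip.get_obs()['time_s'])
E
```

```text
tape_roll scene lm [281.  261.9] 0.63
tape_roll scene lm [335.6 247.3] 0.59
tape_roll scene lm [186.3 186.4] 0.26
tape_roll side lm [307.5 214.6] 0.72
   tri [ 0.4407 -0.2296  0.0396] [0.0016 0.0016]
cradle scene lm [331.1 266.9] 0.58
cradle side lm [283.2 210.6] 0.74
   tri [ 0.5562 -0.2672  0.0109] [0.0053 0.0053]
hook_stand scene lm [260.7 194.1] 0.77
hook_stand side lm [196.2 250.9] 0.76
   tri [0.6018 0.1441 0.0114] [0.0026 0.0026]
saddle scene lm [258.  140.7] 0.67
saddle side lm [190.2 191.8] 0.65
   tri [0.6034 0.1532 0.191 ] [0.0042 0.0042]
roll_centre scene lm [332. 244.] 0.81
roll_centre scene lm [286.4 261.9] 0.81
roll_centre side lm [283.2 194.8] 0.81
roll_centre side lm [305.1 215.7] 0.52
   tri [ 0.5566 -0.2639  0.0708] [0.0051 0.0051]
tin scene lm [280.  218.8] 0.73
jar scene lm [188.8 188. ] 0.8
jar scene lm [332.7 246.9] 0.51
jar side lm [197. 300.] 0.84
   tri [4.324e-01 3.317e-01 3.000e-04] [0.0021 0.0021]
wax scene lm [311.8 304.9] 0.81
wax side lm [328.3 215. ] 0.62
   tri [ 0.4305 -0.3526  0.006 ] [0.0057 0.0057]
0.95
```

View pics/c1.png

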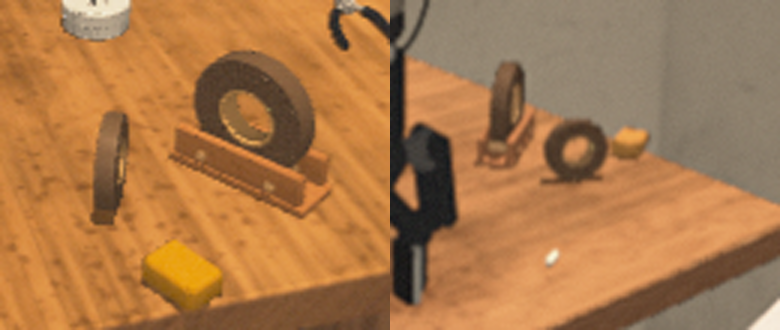

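View pics/c2.png

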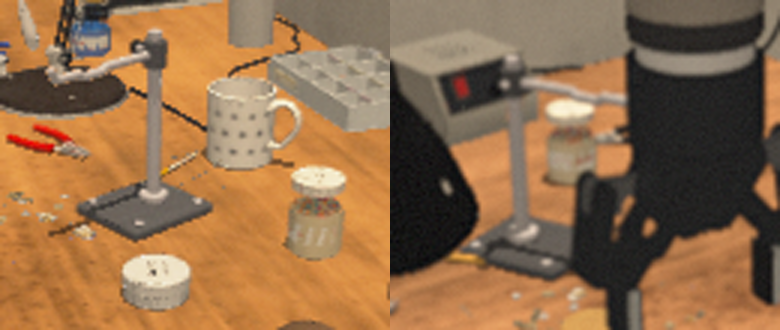

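Candidates for the roll:
- Scene (335,247), in the cradle.
- Scene (287,265), loose and visibly narrower and smaller.
- Scene (186,186), a net false hit that is really an amber jar.

I choose the one in the cradle. Next I'll fit the roll and hook geometry and check the choice by size.

```bash
cat > fit.py <<'E'
from h import *
from scipy.optimize import minimize
P={c:manip.camera_params(c) for c in ('scene','side')}
th=np.linspace(0,2*np.pi,72,endpoint=False)
def rollpts(x,y,z,a,r=.048,w=.02):
    ax=np.array([np.cos(a),np.sin(a),0]);s=np.array([-np.sin(a),np.cos(a),0]);u=np.array([0,0,1])
    return [np.array([x,y,z])+e*ax*w/2+r*(np.cos(th)[:,None]*s+np.sin(th)[:,None]*u) for e in (-1,1)]
def hull(p,x,y,z,a,r=.048,w=.02,S=4,**k):
    q=proj(p,np.vstack(rollpts(x,y,z,a,r,w)),**k)
    return q
E
python3 - <<'E'
from fit import *
M={}
for c in P:
    im=cv2.imread(f'pics/{c}0.png')
    for d in manip.trace('tape_roll',c): print(c,d['confidence'],d['box'],d['mask'].sum())
    tgt={'scene':(335,247),'side':(284,198)}[c]
    for d in manip.trace('tape_roll',c):
        b=d['box']
        if b[0]<tgt[0]<b[0]+b[2] and b[1]<tgt[1]<b[1]+b[3]: M[c]=d['mask'];break
np.savez('masks0.npz',**M)
for c in M:
    im=cv2.imread(f'pics/{c}0.png');ys,xs=np.where(M[c]);print(c,xs.min(),xs.max(),ys.min(),ys.max())
    cv2.imwrite(f'pics/m_{c}.png',cv2.resize((M[c][ys.min()-10:ys.max()+10,xs.min()-10:xs.max()+10]*255).astype(np.uint8),None,fx=4,fy=4,interpolation=0))
S=4
def cost(v):
    tot=0
    for c in M:
        q=hull(P[c],v[0],v[1],.058,v[2])
        h=cv2.convexHull((q*S).astype(np.float32)).astype(np.int32)
        A=np.zeros((384*S,512*S),np.uint8);cv2.fillConvexPoly(A,h,1)
        b=proj(P[c],rollpts(v[0],v[1],.058,v[2],.021)[0]);b2=proj(P[c],rollpts(v[0],v[1],.058,v[2],.021)[1])
        B=np.zeros_like(A);cv2.fillConvexPoly(B,(b*S).astype(np.int32),1);B2=np.zeros_like(A);cv2.fillConvexPoly(B2,(b2*S).astype(np.int32),1)
        A[(B&B2)>0]=0
        A=cv2.resize(A*255,(512,384),interpolation=cv2.INTER_AREA)/255.
        m=M[c].astype(float)
        # top 60% only matters (cradle occludes)
        rows=np.where(M[c].any(1))[0]; lim=int(proj(P[c],[v[0],v[1],.045])[0,1])
        a=A[:lim];mm=m[:lim]
        tot+=1-np.minimum(a,mm).sum()/np.maximum(a,mm).sum()
    return tot
best=None
for a in np.arange(-90,90,15):
    r=minimize(cost,[.556,-.265,np.radians(a)],method='Nelder-Mead',options=dict(initial_simplex=[[.556,-.265,np.radians(a)],[.566,-.265,np.radians(a)],[.556,-.255,np.radians(a)],[.556,-.265,np.radians(a+12)]],maxfev=60))
    print(a,r.x[:2].round(4),np.degrees(r.x[2]).round(1),round(r.fun,3))
    if best is None or r.fun<best.fun:best=r
v=best.x
out=[]
for c in P:
    im=cv2.imread(f'pics/{c}0.png')
    big=cv2.resize(im,None,fx=4,fy=4,interpolation=2)
    for rr in (.048,.021):
        for q in rollpts(v[0],v[1],.058,v[2],rr): cv2.polylines(big,[np.round((proj(P[c],q)+.5)*4).astype(np.int32)],True,(0,255,0),1)
    u=proj(P[c],[v[0],v[1],.058])[0]*4;u=u.astype(int)
    out.append(big[u[1]-180:u[1]+180,u[0]-200:u[0]+200])
cv2.imwrite('pics/fit0.png',np.hstack(out))
print(manip.get_obs()['time_s'])
E
```

```text
scene 0.95 [317.3, 225.8, 37.1, 39.0] 1089
scene 0.84 [280.7, 248.0, 12.8, 32.1] 287
side 0.77 [298.9, 204.0, 18.4, 20.1] 343
side 0.5 [279.5, 183.2, 12.7, 29.9] 240
scene 315 355 227 265
side 278 289 186 210
-90 [ 0.5572 -0.2683] -137.1 0.344
-75 [ 0.5573 -0.2682] -137.1 0.341
-60 [ 0.5562 -0.2667] -136.5 0.345
-45 [ 0.5581 -0.2681] 19.2 0.189
-30 [ 0.5582 -0.2682] 19.2 0.19
-15 [ 0.5583 -0.268 ] 19.1 0.189
0 [ 0.5578 -0.2677] 18.5 0.191
15 [ 0.558  -0.2683] 18.9 0.191
30 [ 0.5564 -0.267 ] 43.1 0.339
45 [ 0.5562 -0.2675] 43.5 0.338
60 [ 0.5561 -0.2675] 43.2 0.341
75 [ 0.5563 -0.2674] 43.5 0.338
1.15
```

View pics/fit0.png

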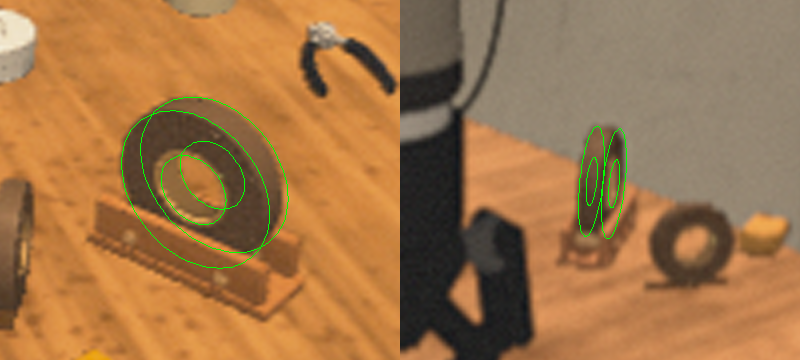

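The outline of a 96/42/20 mm ring at z 0.058 fits the cradle roll in both views: about (0.558,-0.268), axis at about 19°. That confirms the choice. Now a rough look at the hook, then I'll start moving.

Run:
```python
from fit import *
im=cv2.imread('pics/scene0.png')
p=P['scene']
post=atz(p,(281.7,131.7),.208); print('post',post, 'post bar', atz(p,(281.5,137),.18))
for uv in [(248,144),(256,144),(258,140.7)]: print(uv,atz(p,uv,.18).round(4))
cv2.imwrite('pics/c3.png',cv2.resize(im[115:205,225:310],None,fx=8,fy=6.6,interpolation=2))
for n in ('tin','jar','hook_stand'):
  for d in manip.trace(n,'scene')[:3]: 
    b=d['box'];print(n,round(d['confidence'],2),np.round(b), atz(p,(b[0]+b[2]/2,b[1]+b[3]),0).round(3))
```

```text
post [0.67395444 0.13545026 0.208     ] post bar [0.69333377 0.16616187 0.18      ]
(248, 144) [0.5714 0.161  0.18  ]
(256, 144) [0.5917 0.1483 0.18  ]
(258, 140.7) [0.6125 0.1728 0.18  ]
tin 0.8 [268. 207.  25.  18.] [ 0.564 -0.033  0.   ]
jar 0.65 [177. 164.  19.  29.] [0.414 0.301 0.   ]
hook_stand 0.95 [244. 130.  58.  69.] [0.633 0.114 0.   ]
```

View pics/c3.png

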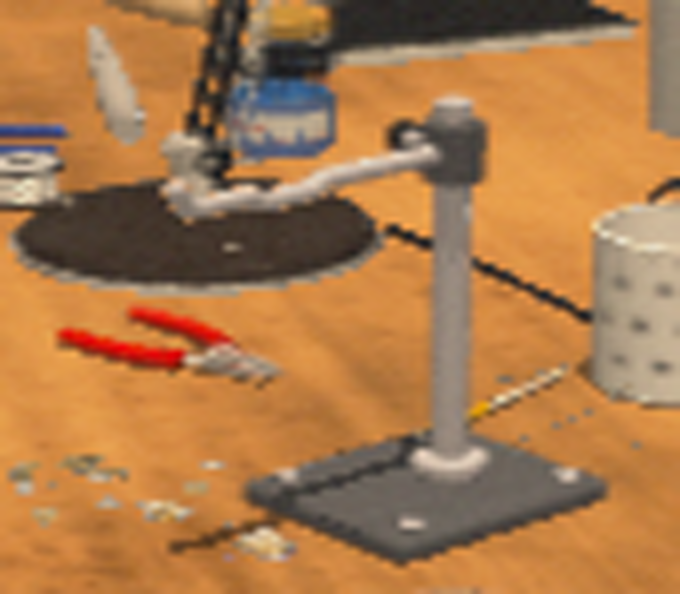

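```bash
python3 -m inch '[[-0.042,-0.042,-0.006,0,0,0,0],[-0.042,-0.042,-0.006,0,0,0,0],[-0.042,-0.042,0,0,0,0,0],[-0.042,-0.042,0,0,0,0,0],[-0.042,-0.042,0,0,0,0,0]]'; python3 -m inch '[[-0.042,-0.042,0,0,0,0,0],[-0.042,-0.042,0,0,0,0,0],[-0.042,-0.042,0,0,0,0,0],[-0.042,-0.042,0,0,0,0,0],[-0.042,-0.042,0,0,0,0,0]]'
```

```text
time_s: 1.92
ee_pos: [0.3116, 0.2494, 0.2546]
ee_rot: [0.528, 3.096, 0.002]
force: [1.8, 0.8, 0.2]
gripper_width: 0.0855
time_s: 2.55
ee_pos: [0.4401, -0.018, 0.2548]
ee_rot: [0.527, 3.096, 0.002]
force: [0.3, 1.5, -0.3]
gripper_width: 0.0858
```

```bash
python3 -m inch '[[-0.042,-0.042,0,0,0,0.18,0],[0,0,0,0,0,0.18,0],[0,0,0,0,0,0.18,0],[0,0,0,0,0,0.18,0],[0,0,0,0,0,0.18,0]]'
python3 - <<'E'
from fit import *
o=manip.get_obs();R=Ro.from_rotvec(o['ee_rot']).as_matrix();print(R.round(3),np.array(o['q']).round(2))
for c in ['scene','side','wrist']:
    cv2.imwrite(f'pics/{c}1.png',manip.grab_frame(c))
p,Rw,t=wristRt(o)
print('roll px',proj(p,[[.558,-.268,.058],[.558,-.268,.106]],Rw,t))
print(R.T@(np.array([.558,-.268,0])-o['ee_pos']))
E
```

```text
time_s: 3.18
ee_pos: [0.4651, -0.07, 0.2544]
ee_rot: [1.83, 2.553, 0.0]
force: [-0.5, 1.1, 0.4]
gripper_width: 0.0852
[[-0.321  0.947  0.   ]
 [ 0.947  0.321  0.   ]
 [ 0.     0.    -1.   ]] [-0.56  0.16  0.77  1.72 -0.12  1.31  0.57]
roll px [[270.2058112  327.98615667]
 [272.45004752 355.30859782]]
[-0.21735509  0.02426371  0.25438809]
```

View pics/wrist1.png

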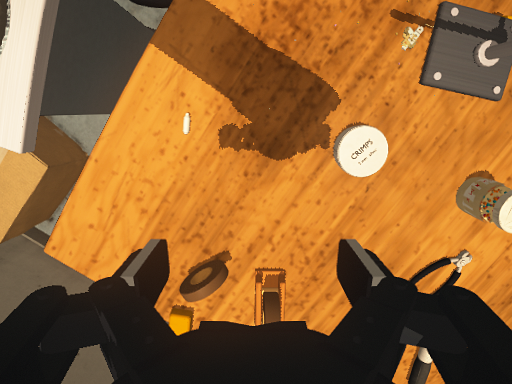

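View pics/side1.png

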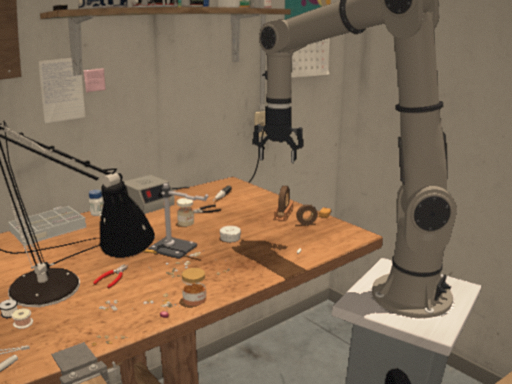

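Wrist view: the cradle and roll are at about (270,300), nearly aligned with the image vertical. The tin (361,150), jar (490,200) and hook base (470,50) are all clear. The side view now shows the hook unobstructed at (180,195). Next I move above the roll and refine.

```bash
python3 -m inch '[[-0.054,0.006,0,0,0,0,0],[-0.054,0.006,0,0,0,0,0],[-0.054,0.006,0,0,0,0,0],[-0.054,0.006,0,0,0,0,0],[0,0,0,0,0,0,0]]'
python3 - <<'E'
from fit import *
o=manip.get_obs();R=Ro.from_rotvec(o['ee_rot']).as_matrix();print(np.array(o['q']).round(2))
im=manip.grab_frame('wrist')
p,Rw,t=wristRt(o)
for rr in (.048,):
    for q in rollpts(.558,-.268,.058,np.radians(19),rr): cv2.polylines(im,[np.round(proj(p,q,Rw,t)*16).astype(np.int32)],True,(0,255,0),1,shift=4)
cv2.imwrite('pics/wrist2.png',im)
for d in manip.trace('tape_roll','wrist'): print(d['confidence'],d['box'])
s=cv2.imread('pics/side1.png');cv2.imwrite('pics/c4.png',cv2.resize(s[165:270,120:240],None,fx=6,fy=5.6,interpolation=2))
E
```

```text
time_s: 3.95
ee_pos: [0.5571, -0.2721, 0.2527]
ee_rot: [-1.828, -2.554, 0.009]
force: [-1.1, -0.2, -0.4]
gripper_width: 0.0854
[-0.07  0.54  0.8   1.3  -0.38  1.45  1.04]
0.64 [247.5, 129.7, 20.5, 81.0]
0.64 [148.4, 97.0, 57.3, 36.0]
```

View pics/wrist2.png

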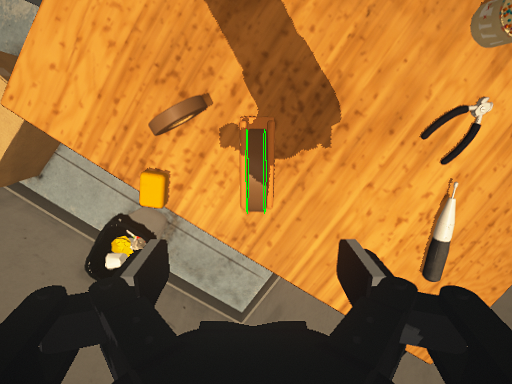

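View pics/c4.png

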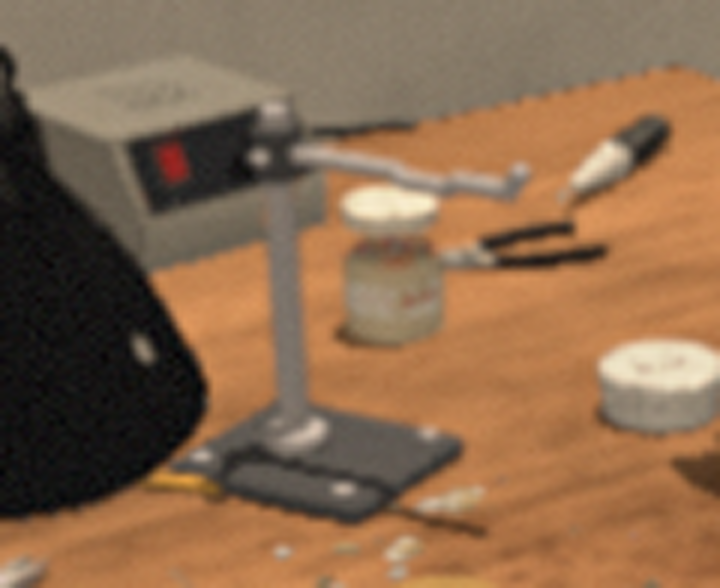

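Wrist view: the predicted ring overlays the roll at (257,170) almost exactly. Side crop: the hook's post top is at about (165,184) and the upturned tip at about (206,196). Now refine both.

Run:
```python
from fit import *
for n,a,b in [('tip',(246.5,143.8),(206.2,196.2)),('elbow',(248.4,146.8),(204.5,199.5)),('posttop',(281.9,130.5),(165.3,183.8)),('barpost',(279.4,138.5),(169.7,192.7))]:
    x,e=tri([ray(P['scene'],a),ray(P['side'],b)]);print(n,x.round(4),np.round(e,4))
p=P['scene']
# pass saddle landmark from net on clear side view
cv2.imwrite('pics/side2.png',manip.grab_frame('side'));im=manip.grab_frame('scene');cv2.imwrite('pics/scene2.png',im)
for n in('saddle','hook_stand'):
    u=manip.landmark_of(n,'scene')[:1];v=manip.landmark_of(n,'side')[:1]
    print(n,u,v)
    if u and v:
        x,e=tri([ray(P['scene'],u[0]['centre']),ray(P['side'],v[0]['centre'])]);print(x.round(4),np.round(e,4))
    if n=='saddle':
        for c,q in (('scene',u),('side',v)):
            if q: print(atz(P[c],q[0]['centre'],.18).round(4))
w=cv2.imread('pics/wrist2.png')
cv2.imwrite('pics/c5.png',cv2.resize(w[105:225,200:320],None,fx=5,fy=5,interpolation=2))
```

```text
tip [0.5565 0.142  0.1888] [0.0003 0.0003]
elbow [0.5627 0.1425 0.1781] [0. 0.]
posttop [0.6929 0.1631 0.2025] [0.0007 0.0007]
barpost [0.6811 0.1596 0.1783] [0.0007 0.0007]
saddle [{'centre': [260.0, 141.5], 'confidence': 0.64}] [{'centre': [190.2, 194.0], 'confidence': 0.91}]
[0.6075 0.1507 0.1857] [0.0014 0.0014]
[0.6137 0.1627 0.18  ]
[0.6213 0.1369 0.18  ]
hook_stand [{'centre': [261.1, 192.8], 'confidence': 0.86}] [{'centre': [194.9, 251.4], 'confidence': 0.72}]
[0.6046 0.148  0.012 ] [0.0043 0.0043]
```

View pics/c5.png

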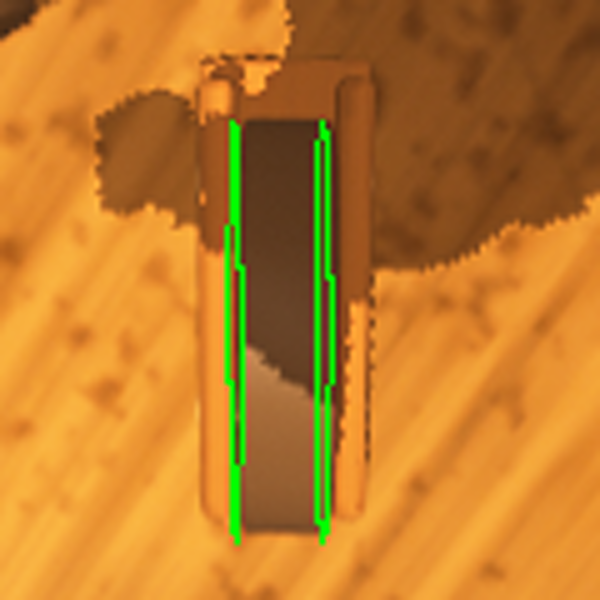

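Fits agree:
- **Roll:** at about (0.558,-0.268), axis at 19°.
- **Hook:** saddle at about (0.610,0.150), bar heading at about 8.7°, with the elbow and bar at z 0.178, which matches the 0.18 given.

Next I descend so the fingertips reach about 18 mm below the rim top. They must stay above the bar shoulders later.

```bash
python3 -m inch '[[0.0045,0.002,0.05,0,0,0,0],[0,0,0.05,0,0,0,0],[0,0,0.04,0,0,0,0],[0,0,0.0155,0,0,0,0],[0,0,0,0,0,0,0]]' 40
python3 - <<'E'
from fit import *
o=manip.get_obs();print(o['ee_pos'])
im=manip.grab_frame('wrist');p,Rw,t=wristRt(o)
for q in rollpts(.558,-.268,.058,np.radians(19),.048): cv2.polylines(im,[np.round(proj(p,q,Rw,t)*16).astype(np.int32)],True,(0,255,0),1,shift=4)
cv2.imwrite('pics/wrist3.png',im)
E
```

```text
time_s: 4.97
ee_pos: [0.5588, -0.2608, 0.0987]
ee_rot: [-1.821, -2.559, 0.0]
force: [-0.3, -1.0, 0.2]
gripper_width: 0.0853
[ 0.5587538  -0.26079326  0.09866263]
```

View pics/wrist3.png

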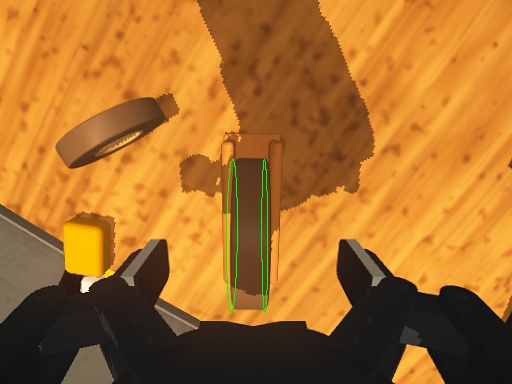

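Fingers sit at x=160 and x=343, so the jaw middle is about 252, and the roll is centred there too. Fore-aft I am about 6.5 mm off the roll's middle, so I shift and then close.

```bash
python3 -m inch '[[-0.0065,-0.001,0.0015,0,0,0,0],[0,0,0,0,0,0,0.5],[0,0,0,0,0,0,1],[0,0,0,0,0,0,1],[0,0,0,0,0,0,1]]' 40;python3 -m inch '[[0,0,0,0,0,0,1],[0,0,0,0,0,0,1],[0,0,0,0,0,0,1]]'
```

```text
time_s: 5.65
ee_pos: [0.5602, -0.2677, 0.0976]
ee_rot: [1.822, 2.559, 0.001]
force: [0.6, -0.7, 0.4]
gripper_width: 0.0189
time_s: 6.02
ee_pos: [0.5602, -0.2678, 0.0975]
ee_rot: [1.822, 2.559, 0.001]
force: [0.2, 0.4, 3.0]
gripper_width: 0.019
```

```bash
python3 -m inch '[[0,0,-0.02,0,0,0,1],[0,0,-0.04,0,0,0,1],[0,0,-0.04,0,0,0,1],[0,0,-0.03,0,0,0,1],[0,0,0,0,0,0,1]]'
python3 - <<'E'
from fit import *
o=manip.get_obs();R=Ro.from_rotvec(o['ee_rot']).as_matrix();print(np.array(o['ee_pos']).round(4),o['force'],o['gripper_width'],np.array(o['q']).round(2))
print(R.round(3))
cv2.imwrite('pics/wrist4.png',manip.grab_frame('wrist'))
s=manip.grab_frame('scene');cv2.imwrite('pics/c6.png',cv2.resize(s[130:310,220:400],None,fx=3.2,fy=3.2,interpolation=2))
print('to standoff',R.T@(np.array([.50,.133,.2225])-o['ee_pos']))
E
```

```text
time_s: 6.65
ee_pos: [0.5611, -0.2696, 0.2313]
ee_rot: [1.819, 2.553, 0.001]
force: [0.0, -0.6, -1.9]
gripper_width: 0.0191
[ 0.5611 -0.2696  0.2313] [ 0.03404632 -0.64572899 -1.92675102] 0.019116722894935875 [-0.07  0.55  0.8   1.34 -0.39  1.4   1.05]
[[-0.327  0.945  0.006]
 [ 0.945  0.327 -0.004]
 [-0.006  0.005 -1.   ]]
to standoff [0.40057358 0.07367382 0.00688711]
```

View pics/wrist4.png

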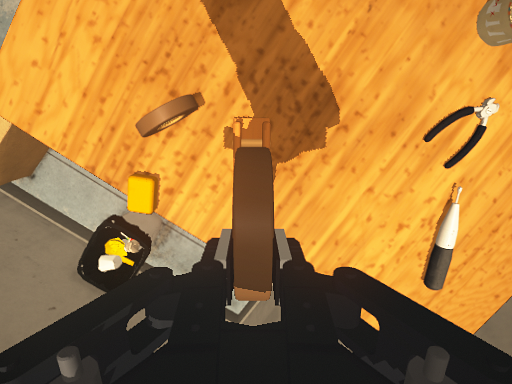

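View pics/c6.png

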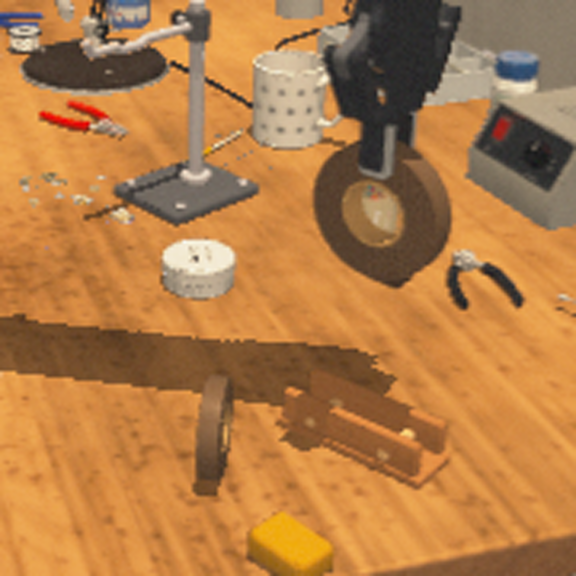

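Roll lifted cleanly, gripped squarely, with fingertips above the bore and the cradle empty. Now I travel to a standoff before the hook tip.

```bash
python3 -m inch '[[0.03,0.0055,0.001,0,0,0,1],[0.04,0.0074,0.001,0,0,0,1],[0.04,0.0074,0.001,0,0,0,1],[0.04,0.0074,0.001,0,0,0,1],[0.04,0.0074,0.001,0,0,0,1]]' ; python3 -m inch '[[0.04,0.0074,0.001,0,0,0,1],[0.04,0.0074,0,0,0,0,1],[0.04,0.0074,0,0,0,0,1],[0.04,0.0074,0,0,0,0,1],[0.03,0.0055,0,0,0,0,1]]'; python3 -m inch '[[0.02,0.0035,0,0,0,0.06,1],[0,0,0,0,0,0.06,1],[0,0,0,0,0,0.06,1],[0,0,0,0,0,0,1]]'
python3 - <<'E'
from fit import *
o=manip.get_obs();R=Ro.from_rotvec(o['ee_rot']).as_matrix();print(np.array(o['q']).round(2));print(R.round(3))
for c in ('wrist','scene','side'): cv2.imwrite(f'pics/{c}5.png',manip.grab_frame(c))
s=cv2.imread('pics/side5.png');a=cv2.imread('pics/scene5.png')
cv2.imwrite('pics/c7.png',np.hstack([cv2.resize(a[100:210,200:310],None,fx=3.6,fy=3.6,interpolation=2),cv2.resize(s[150:260,130:240],None,fx=3.6,fy=3.6,interpolation=2)]))
E
```

```text
time_s: 7.38
ee_pos: [0.5295, -0.0751, 0.2206]
ee_rot: [-1.821, -2.557, 0.003]
force: [0.8, 0.7, -0.7]
gripper_width: 0.0194
time_s: 8.0
ee_pos: [0.5003, 0.1165, 0.2196]
ee_rot: [-1.818, -2.559, 0.004]
force: [0.3, 0.1, -1.1]
gripper_width: 0.0188
time_s: 8.5
ee_pos: [0.4977, 0.1342, 0.2199]
ee_rot: [-2.043, -2.385, 0.004]
force: [0.2, 0.5, -1.8]
gripper_width: 0.019
[-0.91  0.31  0.78  1.66 -0.23  1.27  0.08]
[[-0.153  0.988 -0.003]
 [ 0.988  0.153 -0.001]
 [-0.001 -0.003 -1.   ]]
```

View pics/wrist5.png

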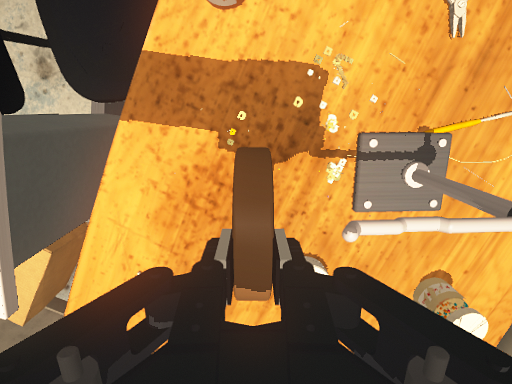

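View pics/c7.png

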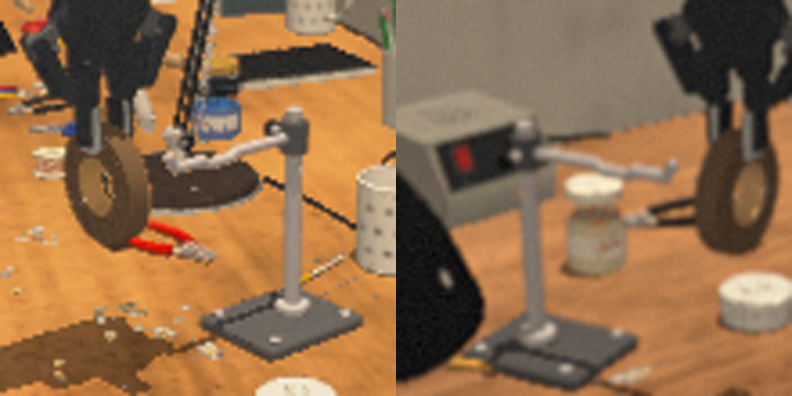

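The wrist view shows the whole bar: tip at about (351,231), dip at about x 400–440, bar running off at right. I'll measure it from here.

Run:
```python
import cv2
im=cv2.imread('pics/wrist5.png');cv2.imwrite('pics/c8.png',cv2.resize(im[195:255,335:512],None,fx=4.5,fy=4.5,interpolation=2))
```

```text
(no output)
```

View pics/c8.png

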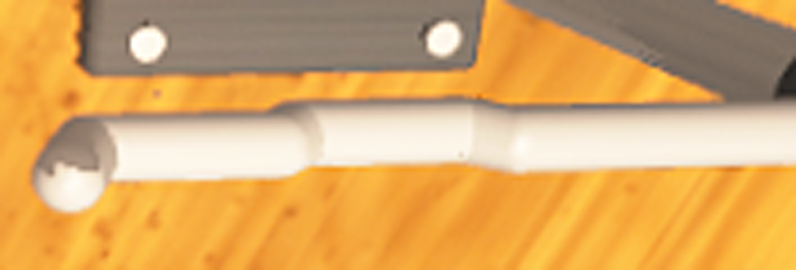

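Run:
```python
from fit import *
o=manip.get_obs();p,Rw,t=wristRt(o);R=Ro.from_rotvec(o['ee_rot']).as_matrix()
f=lambda x,y,z: atz(p,(335+x/4.5,195+y/4.5),z,R=Rw,t=t)
a=f(150,149,.179);b=f(520,139,.179);b2=f(780,132,.179);c=f(395,133,.175);tip=f(70,180,.192);e1=f(320,135,.175);e2=f(473,131,.175)
for n,v in zip('a b b2 c tip e1 e2'.split(),(a,b,b2,c,tip,e1,e2)): print(n,v.round(4))
d=b2-a;print('ang',np.degrees(np.arctan2(d[1],d[0])),'flat',np.linalg.norm(e1-e2),'tip-c',np.linalg.norm((tip-c)[:2]))
d=e2-e1;print('ang e',np.degrees(np.arctan2(d[1],d[0])))
print('tool y ang',np.degrees(np.arctan2(R[1,1],R[0,1])),o['ee_pos'], o['ee_rot'])
print('in tool: saddle',R.T@(c-o['ee_pos']),'tip',R.T@(tip-o['ee_pos']))
```

```text
a [0.5742 0.142  0.179 ]
b [0.6299 0.1517 0.179 ]
b2 [0.6719 0.1588 0.179 ]
c [0.613  0.1486 0.175 ]
tip [0.558  0.1404 0.192 ]
e1 [0.6015 0.1466 0.175 ]
e2 [0.6252 0.1507 0.175 ]
ang 9.797319968215312 flat 0.024097062901860082 tip-c 0.05567666865992485
ang e 9.853901290720348
tool y ang 8.804826580434545 [0.49834184 0.1341079  0.22064516] [-2.04391846e+00 -2.38488438e+00  1.97490630e-03]
in tool: saddle [-0.0031861   0.11562159  0.04548396] tip [-0.00294753  0.05992166  0.028562  ]
```

Wrist and fixed-camera estimates agree to about 3 mm: saddle at about (0.612,0.149), bar heading 9.3°. The flat measures 24 mm and the tip is 56 mm out, consistent with the sheet. Bore centre height is now 0.181, so it clears the tip by about 8 mm both ways. I advance along the bar.

```bash
python3 -m inch '[[-0.002,0.01,0,0,0,-0.009,1],[0,0.02,0,0,0,0,1],[0,0.02,0,0,0,0,1],[0,0.02,0,0,0,0,1],[0,0.015,0,0,0,0,1]]'
python3 - <<'E'
from fit import *
o=manip.get_obs();R=Ro.from_rotvec(o['ee_rot']).as_matrix();print(np.array(o['q']).round(2),o['ee_pos'],np.array(o['force']).round(2));print(R.round(3))
for c in ('wrist','scene','side'): cv2.imwrite(f'pics/{c}6.png',manip.grab_frame(c))
s=cv2.imread('pics/side6.png');a=cv2.imread('pics/scene6.png')
cv2.imwrite('pics/c9.png',np.hstack([cv2.resize(a[90:200,210:320],None,fx=3.6,fy=3.6,interpolation=2),cv2.resize(s[140:250,130:240],None,fx=3.6,fy=3.6,interpolation=2)]))
E
```

```text
time_s: 9.28
ee_pos: [0.5845, 0.1459, 0.2209]
ee_rot: [2.033, 2.394, -0.0]
force: [0.5, 0.4, -0.7]
gripper_width: 0.0189
[-0.76  0.51  0.75  1.42 -0.34  1.35  0.16] [0.5845344  0.14585847 0.22092533] [ 0.46  0.4  -0.68]
[[-0.162  0.987  0.   ]
 [ 0.987  0.162 -0.   ]
 [-0.001  0.    -1.   ]]
```

View pics/wrist6.png

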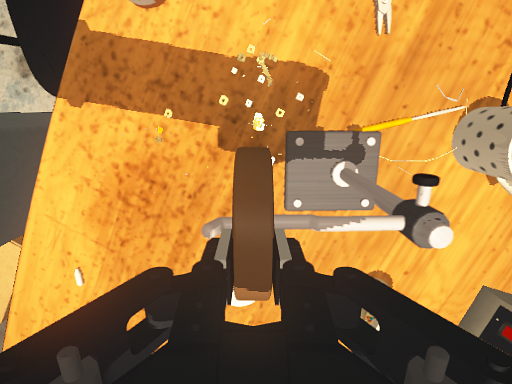

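View pics/c9.png

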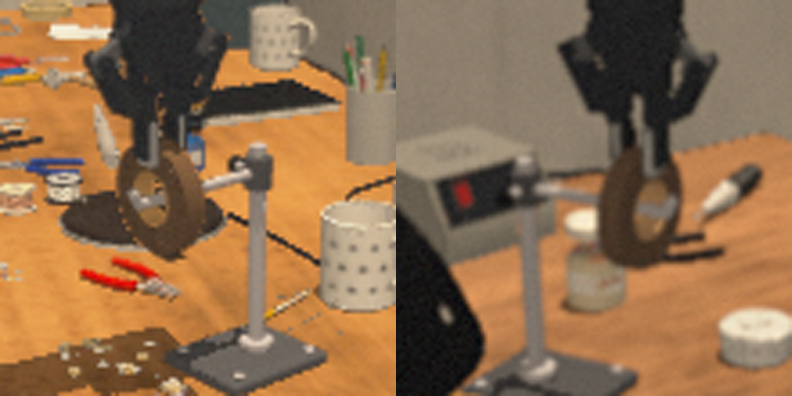

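The bar is inside the bore: both views show the tip through the hole, and the force is near zero. I'll measure the rest of the way from the wrist view.

Run:
```python
import cv2
im=cv2.imread('pics/wrist6.png');cv2.imwrite('pics/c10.png',cv2.resize(im[170:270,195:395],None,fx=4,fy=4,interpolation=2))
```

```text
(no output)
```

View pics/c10.png

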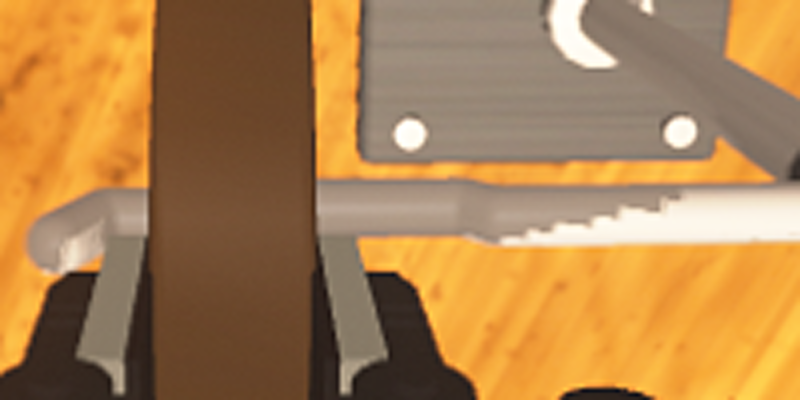

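Run:
```python
from fit import *
o=manip.get_obs();p,Rw,t=wristRt(o);R=Ro.from_rotvec(o['ee_rot']).as_matrix()
f=lambda x,y,z: R.T@(atz(p,(195+x/4,170+y/4),z,R=Rw,t=t)-o['ee_pos'])
e2=f(459,208,.175);tip=f(52,240,.192);ba=f(340,208,.175);bb=f(430,208,.175);s=f(494,213,.179);far=f(780,213,.179);a=f(125,214,.179)
for n,v in (('e2',e2),('tip',tip),('ba',ba),('bb',bb),('shoulder',s),('far',far),('left shoulder',a)): print(n,v.round(4))
print('saddle along: from flat end',e2[1]-.0125,' from tip',tip[1]+.0565)
d=far-a;print('yaw err deg (tool frame)',np.degrees(np.arctan2(d[0],d[1])))
# roll rim edges in wrist image: centre along y, at rim front z?
```

```text
e2 [-0.001   0.038   0.0457]
tip [ 0.0005 -0.0271  0.0288]
ba [-0.0009  0.0181  0.0458]
bb [-0.001   0.0331  0.0457]
shoulder [-0.0003  0.0429  0.0417]
far [-0.0006  0.0905  0.0417]
left shoulder [-0.0004 -0.0172  0.0418]
saddle along: from flat end 0.025456501245845194  from tip 0.029353987084497934
yaw err deg (tool frame) -0.0826804547788437
```

```bash
python3 -m inch '[[-0.0005,0.015,0,0,0,0,1],[0,0.0125,0,0,0,0,1],[0,0,0,0,0,0,1],[0,0,0,0,0,0,1]]'; python3 -m inch '[[0,0,0.006,0,0,0,1],[0,0,0.006,0,0,0,1],[0,0,0.004,0,0,0,1],[0,0,0,0,0,0,1]]'
python3 - <<'E'
from fit import *
o=manip.get_obs();R=Ro.from_rotvec(o['ee_rot']).as_matrix();print(o['ee_pos'],np.array(o['force']).round(2),np.array(o['moment']).round(2))
print(R.T@(np.array([.612,.149,0])-o['ee_pos']))
im=manip.grab_frame('wrist')
for c in ('scene','side'): cv2.imwrite(f'pics/{c}7.png',manip.grab_frame(c))
s=cv2.imread('pics/side7.png');a=cv2.imread('pics/scene7.png')
cv2.imwrite('pics/c11.png',cv2.resize(im[170:270,195:395],None,fx=4,fy=4,interpolation=2))
cv2.imwrite('pics/c12.png',np.hstack([cv2.resize(a[90:200,210:320],None,fx=3.6,fy=3.6,interpolation=2),cv2.resize(s[140:250,130:240],None,fx=3.6,fy=3.6,interpolation=2)]))
E
```

```text
time_s: 9.93
ee_pos: [0.6095, 0.1496, 0.2213]
ee_rot: [-2.034, -2.393, 0.001]
force: [-1.0, -0.2, -0.9]
gripper_width: 0.019
time_s: 10.42
ee_pos: [0.6098, 0.1499, 0.2047]
ee_rot: [-2.034, -2.394, 0.001]
force: [-0.4, 0.6, -1.0]
gripper_width: 0.0192
[0.6098475  0.14990241 0.20468403] [-0.37  0.59 -1.01] [ 0.    0.04 -0.02]
[-0.00123969  0.00221068  0.20468165]
```

View pics/c11.png

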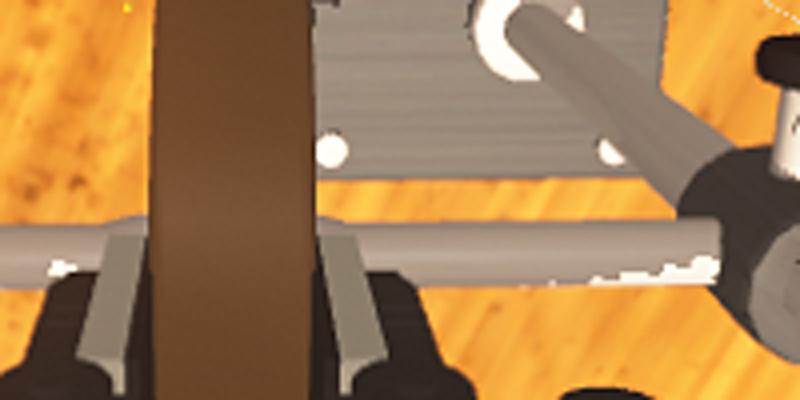

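View pics/c12.png

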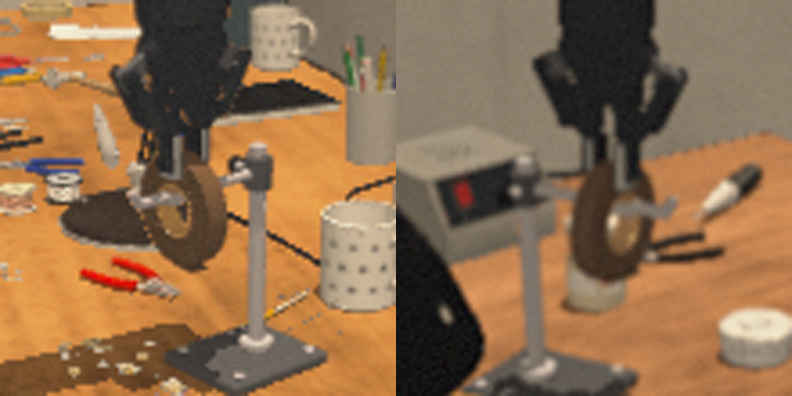

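Run:
```python
from fit import *
o=manip.get_obs();p,Rw,t=wristRt(o);R=Ro.from_rotvec(o['ee_rot']).as_matrix();T=np.array(o['ee_pos'])
im=manip.grab_frame('wrist');cv2.imwrite('pics/wrist8.png',im)
x0,x1,y0,y1=195,330,205,255;S=5.9
big=cv2.resize(im[y0:y1,x0:x1],None,fx=S,fy=S,interpolation=2)
big=cv2.convertScaleAbs(big,alpha=1.6,beta=0)
# ticks: tool-y offsets on bar (z=.175+.0), every 5mm from -30..30
for k in range(-30,41,5):
    X=T+R@np.array([-.001,k/1000,0]);X[2]=.177
    u=(proj(p,X,Rw,t)[0]-[x0,y0]+.5)*S
    cv2.line(big,(int(u[0]),0),(int(u[0]),15 if k else 40),(255,0,0),1);cv2.putText(big,str(k),(int(u[0])-8,30 if k else 55),0,.4,(255,0,0),1)
cv2.imwrite('pics/c13.png',big)
```

```text
(no output)
```

View pics/c13.png

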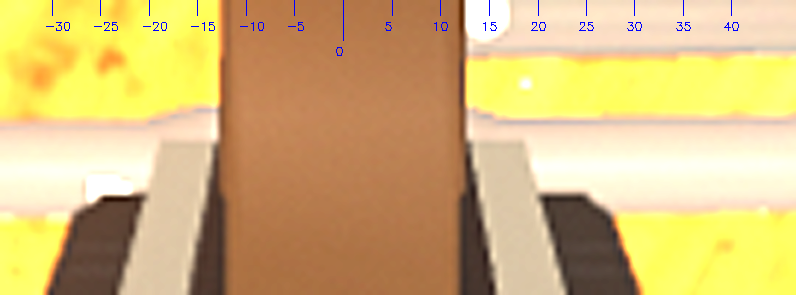

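Ticks against the bar: the dip's left slope spans about -20 to -14 mm and the right one ends at about +17 mm, so the saddle's middle is about 1 mm to -y. I shift that and then lower by feel.

```bash
python3 -m inch '[[0,-0.001,0.002,0,0,0,1],[0,0,0.001,0,0,0,1],[0,0,0,0,0,0,1],[0,0,0,0,0,0,1]]'; python3 -m inch '[[0,0,0.001,0,0,0,1],[0,0,0,0,0,0,1]]'; python3 -m inch '[[0,0,0.0005,0,0,0,1],[0,0,0,0,0,0,1]]'
```

```text
time_s: 11.12
ee_pos: [0.6093, 0.1497, 0.2023]
ee_rot: [2.034, 2.394, 0.0]
force: [0.2, 0.4, -0.4]
gripper_width: 0.0191
time_s: 11.38
ee_pos: [0.6092, 0.1497, 0.2012]
ee_rot: [-2.034, -2.394, 0.0]
force: [-0.0, 0.3, -1.1]
gripper_width: 0.0192
time_s: 11.62
ee_pos: [0.6093, 0.1497, 0.2008]
ee_rot: [-2.034, -2.394, 0.0]
force: [0.4, -0.3, -1.2]
gripper_width: 0.0192
```

```bash
python3 -m inch '[[0,0,0.0005,0,0,0,1],[0,0,0,0,0,0,1]]'; python3 -m inch '[[0,0,0.0004,0,0,0,1],[0,0,0,0,0,0,1]]'; python3 -m inch '[[0,0,0.0004,0,0,0,1],[0,0,0,0,0,0,1]]'
```

```text
time_s: 11.88
ee_pos: [0.6093, 0.1497, 0.2003]
ee_rot: [-2.034, -2.394, 0.0]
force: [-0.1, -0.8, -0.7]
gripper_width: 0.0192
time_s: 12.12
ee_pos: [0.6093, 0.1497, 0.1999]
ee_rot: [-2.034, -2.394, 0.0]
force: [-0.7, -0.1, -1.8]
gripper_width: 0.0192
time_s: 12.38
ee_pos: [0.6093, 0.1496, 0.1995]
ee_rot: [2.034, 2.394, 0.0]
force: [0.8, -0.3, -0.9]
gripper_width: 0.0192
```

```bash
python3 -m inch '[[0,0,0.0003,0,0,0,1],[0,0,0,0,0,0,1]]'; python3 -m inch '[[0,0,0.0002,0,0,0,1],[0,0,0,0,0,0,1]]'; python3 -m inch '[[0,0,0.0002,0,0,0,1],[0,0,0,0,0,0,1]]'
```

```text
time_s: 12.62
ee_pos: [0.6093, 0.1496, 0.1994]
ee_rot: [2.034, 2.394, 0.0]
force: [-1.0, -0.2, -0.0]
gripper_width: 0.0189
time_s: 12.88
ee_pos: [0.6093, 0.1497, 0.1994]
ee_rot: [2.034, 2.394, 0.0]
force: [-2.4, -0.1, 2.0]
gripper_width: 0.0192
time_s: 13.12
ee_pos: [0.6093, 0.1496, 0.1993]
ee_rot: [2.034, 2.394, 0.001]
force: [-2.1, -0.9, 4.0]
gripper_width: 0.0189
```

Contact is at TCP z 0.1994, about 0.9 mm high, with a -x push. That suggests the roll touches the post-side slope. I back off a little, shift towards the tip and feel again.

```bash
python3 -m inch '[[0,0,-0.001,0,0,0,1],[0,-0.0015,0,0,0,0,1],[0,0,0,0,0,0,1]]'; python3 -m inch '[[0,0,0.0006,0,0,0,1],[0,0,0,0,0,0,1]]';  python3 -m inch '[[0,0,0.0003,0,0,0,1],[0,0,0,0,0,0,1]]'
```

```text
time_s: 13.5
ee_pos: [0.6077, 0.1494, 0.1994]
ee_rot: [-2.034, -2.394, 0.0]
force: [0.1, -0.3, -0.4]
gripper_width: 0.019
time_s: 13.75
ee_pos: [0.6078, 0.1494, 0.1994]
ee_rot: [-2.034, -2.394, -0.0]
force: [-0.9, 0.1, 1.0]
gripper_width: 0.0188
time_s: 14.0
ee_pos: [0.6078, 0.1494, 0.1993]
ee_rot: [-2.034, -2.394, -0.0]
force: [-2.1, 0.8, 3.4]
gripper_width: 0.019
```

```bash
python3 -m inch '[[0,0,0.0002,0,0,0,1],[0,0,0,0,0,0,1]]'; python3 -m inch '[[0,0,0.0002,0,0,0,1],[0,0,0,0,0,0,1]]'
```

```text
time_s: 14.25
ee_pos: [0.6078, 0.1494, 0.1993]
ee_rot: [-2.034, -2.394, -0.001]
force: [-2.2, 1.4, 5.0]
gripper_width: 0.0191
time_s: 14.5
ee_pos: [0.6078, 0.1494, 0.1993]
ee_rot: [-2.034, -2.394, -0.001]
force: [-1.6, -0.0, 5.6]
gripper_width: 0.0193
```

Contact height is the same after the 1.5 mm shift, so it rests on the flat floor of the dip; the 0.9 mm is just grasp height. The load is about 6.7 N (Fz minus the -1.1 baseline). I hold it, monitored, for over a second.

```bash
python3 -m inch '[[0,0,0.0001,0,0,0,1],[0,0,0,0,0,0,1],[0,0,0,0,0,0,1]]'; python3 -m inch '[[0,0,0,0,0,0,1],[0,0,0,0,0,0,1],[0,0,0,0,0,0,1]]'; python3 -m inch '[[0,0,0,0,0,0,1],[0,0,0,0,0,0,1],[0,0,0,0,0,0,1]]'; python3 -m inch '[[0,0,0,0,0,0,1],[0,0,0,0,0,0,1],[0,0,0,0,0,0,1]]'
```

```text
time_s: 14.88
ee_pos: [0.6078, 0.1494, 0.1993]
ee_rot: [-2.034, -2.394, -0.001]
force: [-3.4, 0.5, 5.3]
gripper_width: 0.0193
time_s: 15.25
ee_pos: [0.6078, 0.1494, 0.1993]
ee_rot: [-2.034, -2.394, -0.001]
force: [-2.4, -0.8, 6.7]
gripper_width: 0.0192
time_s: 15.62
ee_pos: [0.6078, 0.1494, 0.1993]
ee_rot: [-2.034, -2.394, -0.001]
force: [-2.2, -0.1, 6.0]
gripper_width: 0.0191
time_s: 16.0
ee_pos: [0.6078, 0.1494, 0.1993]
ee_rot: [2.034, 2.394, 0.001]
force: [-2.1, -0.1, 6.4]
gripper_width: 0.019
```

Run:
```python
from fit import *
f=[]
for i in range(6):
    f.append(manip.get_obs()['force']); 
    im=manip.grab_frame(('wrist','scene','side')[i%3]);cv2.imwrite(f"pics/{('wrist','scene','side')[i%3]}9.png",im)
print(np.round(f,2))
w=cv2.imread('pics/wrist9.png');s=cv2.imread('pics/side9.png');a=cv2.imread('pics/scene9.png')
cv2.imwrite('pics/c14.png',np.hstack([cv2.resize(a[90:200,210:320],None,fx=3.6,fy=3.6,interpolation=2),cv2.resize(s[140:250,130:240],None,fx=3.6,fy=3.6,interpolation=2)]))
cv2.imwrite('pics/c15.png',cv2.convertScaleAbs(cv2.resize(w[205:265,180:330],None,fx=5,fy=5,interpolation=2),alpha=1.5))
```

```text
[[-2.1  -0.07  6.44]
 [-2.2   0.31  6.68]
 [-2.95  0.37  5.88]
 [-3.56  0.45  6.37]
 [-2.11  0.81  6.39]
 [-2.38 -1.21  5.96]]
```

View pics/c14.png

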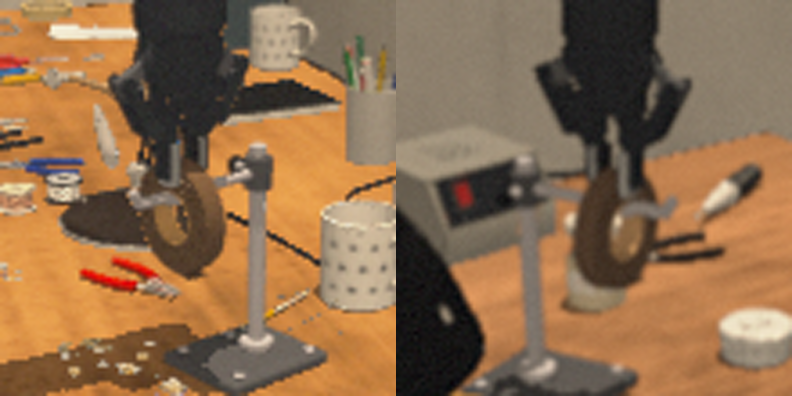

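View pics/c15.png

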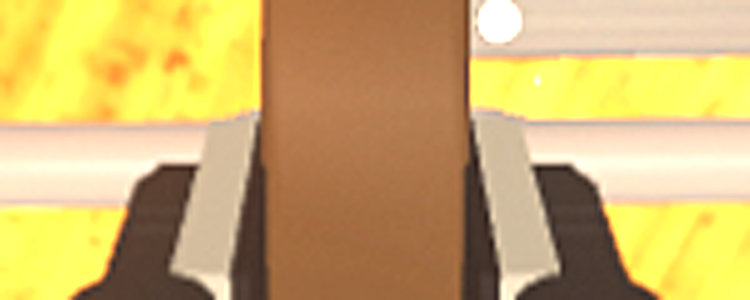

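Run:
```python
from fit import *
o=manip.get_obs();T=o['ee_pos'];a=np.radians(9.4)
out=[]
for c in P:
    im=cv2.imread(f'pics/{c}9.png');S=8
    u=proj(P[c],[T[0],T[1],.165])[0];x0,y0=int(u[0]-24),int(u[1]-34)
    big=cv2.resize(im[y0:y0+70,x0:x0+48],None,fx=S,fy=S,interpolation=2);b0=big.copy()
    for z,col in ((.159,(0,255,0)),):
        for rr in (.048,.021):
            for q in rollpts(T[0],T[1],z,a,rr): cv2.polylines(big,[np.round((proj(P[c],q)-[x0,y0]+.5)*S).astype(np.int32)],True,col,1)
    out+=[b0,big]
im=np.hstack(out[:2]);cv2.imwrite('pics/c16.png',im);cv2.imwrite('pics/c17.png',np.hstack(out[2:]));print(im.shape)
```

```text
(560, 768, 3)
```

View pics/c16.png

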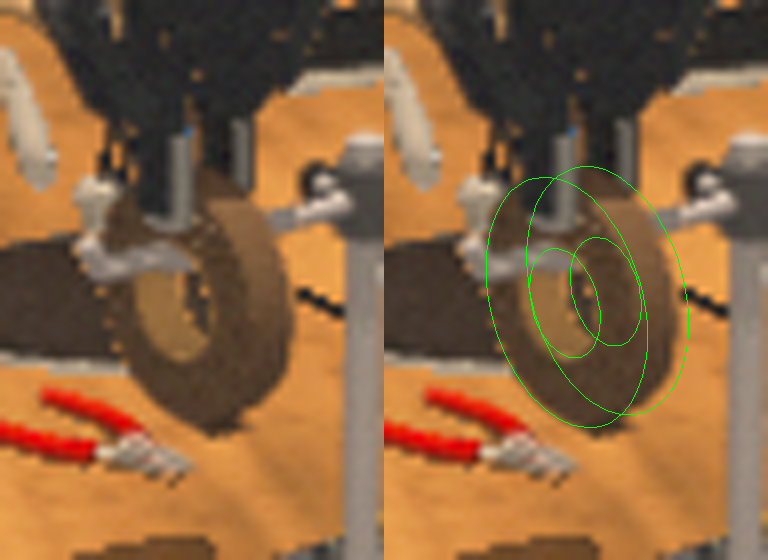

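View pics/c17.png

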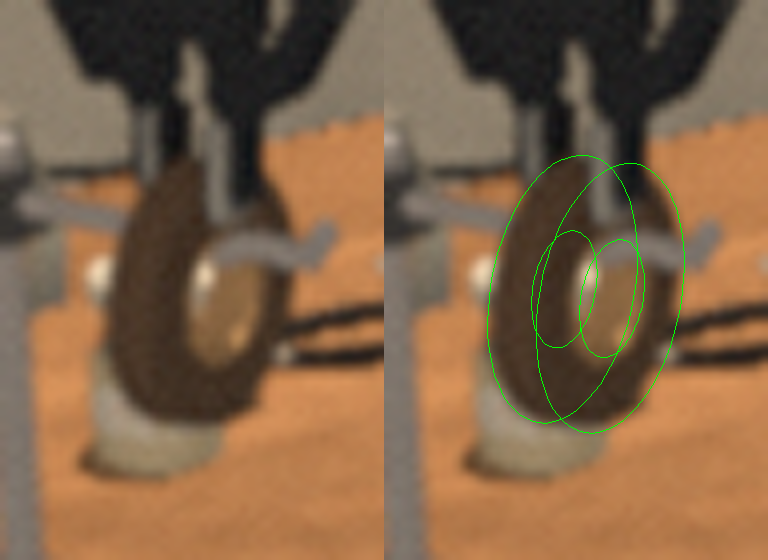

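The bar sits at the very top of the bore. The fingertips show a clear gap above the bar in both views (scene (172,228) over bar (165,245), side (218,222) over (225,240)). So it is the roll that loads the hook, at a steady 7.5 N or so for over 1.5 s. I relax the pull and then open gently.

```bash
python3 -m inch '[[0,0,-0.0003,0,0,0,1],[0,0,-0.0003,0,0,0,1],[0,0,0,0,0,0,1]]'; python3 -m inch '[[0,0,0,0,0,0,0.72],[0,0,0,0,0,0,0.66],[0,0,0,0,0,0,0.6],[0,0,0,0,0,0,0.5],[0,0,0,0,0,0,0.4]]'
python3 - <<'E'
from fit import *
o=manip.get_obs();print(np.array(o['force']).round(2))
w=manip.grab_frame('wrist');a=manip.grab_frame('scene');s=manip.grab_frame('side')
cv2.imwrite('pics/c18.png',np.hstack([cv2.resize(a[90:200,210:320],None,fx=3.6,fy=3.6,interpolation=2),cv2.resize(s[140:250,130:240],None,fx=3.6,fy=3.6,interpolation=2)]))
cv2.imwrite('pics/wrist10.png',w)
E
```

```text
time_s: 16.68
ee_pos: [0.6078, 0.1494, 0.1993]
ee_rot: [-2.034, -2.394, -0.0]
force: [-2.5, -1.1, 5.2]
gripper_width: 0.019
time_s: 17.3
ee_pos: [0.6078, 0.1494, 0.1989]
ee_rot: [2.034, 2.394, -0.0]
force: [-0.3, 0.6, -0.1]
gripper_width: 0.0515
[-0.3   0.57 -0.14]
```

View pics/c18.png

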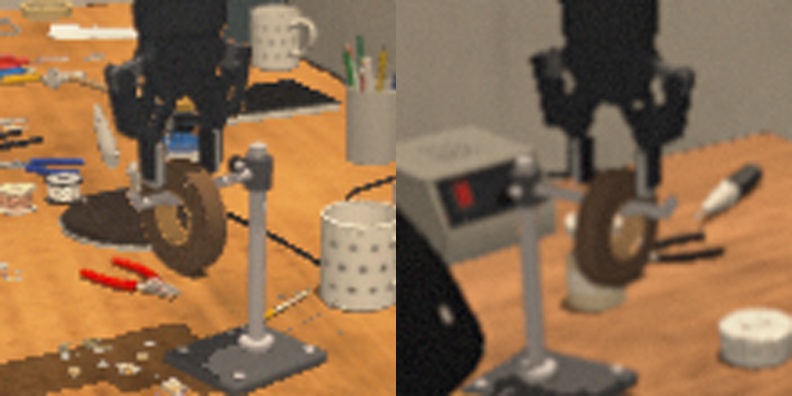

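View pics/wrist10.png

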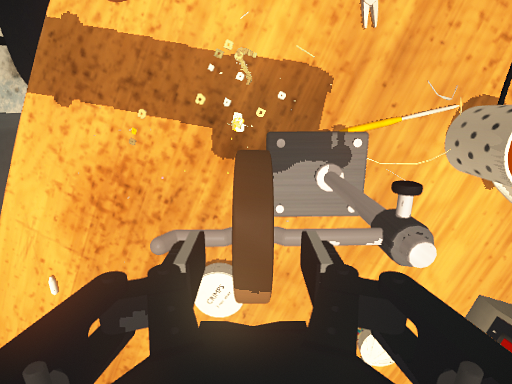

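Released: the roll hangs on the bar between the open fingers, and the wrist force is zero. Retreat straight up.

```bash
python3 -m inch '[[0,0,-0.01,0,0,0,0.4],[0,0,-0.03,0,0,0,0.4],[0,0,-0.04,0,0,0,0.4],[0,0,-0.04,0,0,0,0.4],[0,0,0,0,0,0,0.4]]'; python3 -m inch '[[0,0,0,0,0,0,0.4],[0,0,0,0,0,0,0.4],[0,0,0,0,0,0,0.4],[0,0,0,0,0,0,0.4],[0,0,0,0,0,0,0.4]]'
python3 - <<'E'
from fit import *
o=manip.get_obs();print(np.array(o['force']).round(2));p,Rw,t=wristRt(o)
w=manip.grab_frame('wrist');a=manip.grab_frame('scene');s=manip.grab_frame('side')
cv2.imwrite('pics/scene11.png',a);cv2.imwrite('pics/side11.png',s)
cv2.imwrite('pics/c19.png',np.hstack([cv2.resize(a[90:200,210:320],None,fx=3.6,fy=3.6,interpolation=2),cv2.resize(s[140:250,130:240],None,fx=3.6,fy=3.6,interpolation=2)]))
cv2.imwrite('pics/wrist11.png',w)
cv2.imwrite('pics/c20.png',cv2.resize(w[140:290,170:370],None,fx=4,fy=4,interpolation=2))
d=[np.abs(manip.grab_frame(c).astype(int)-x).max(2) for c,x in (('scene',a.astype(int)),('side',s.astype(int)))]
print([ (x>60).sum() for x in d])
E
```

```text
time_s: 18.08
ee_pos: [0.6098, 0.1488, 0.324]
ee_rot: [2.03, 2.389, 0.011]
force: [0.2, -0.7, 0.4]
gripper_width: 0.0513
time_s: 18.7
ee_pos: [0.6077, 0.1494, 0.3188]
ee_rot: [-2.034, -2.394, 0.001]
force: [0.1, 0.2, 0.7]
gripper_width: 0.051
[0.11 0.25 0.74]
[np.int64(0), np.int64(0)]
```

View pics/c19.png

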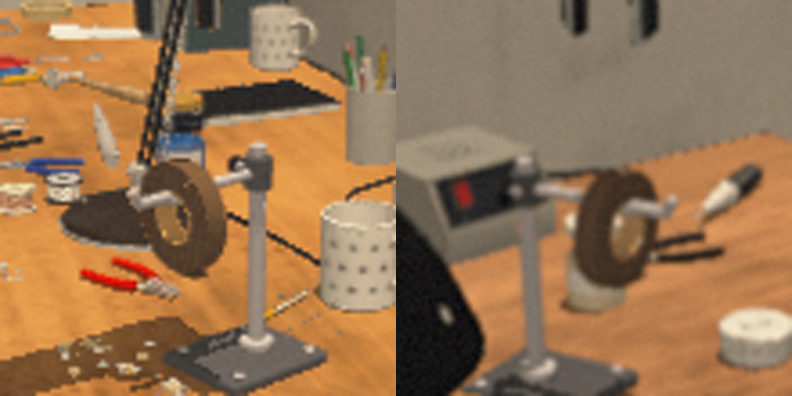

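View pics/c20.png

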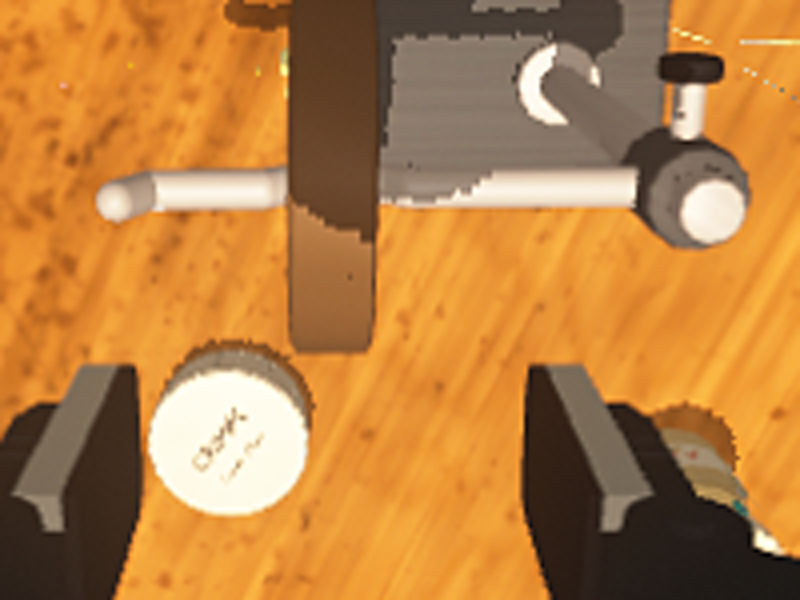

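Run:
```python
from fit import *
o=manip.get_obs();p,Rw,t=wristRt(o);R=Ro.from_rotvec(o['ee_rot']).as_matrix()
f=lambda x,y,z: (R.T@(atz(p,(170+x/4,140+y/4),z,R=Rw,t=t)-o['ee_pos'])).round(4)
roll=[f(x,205,.207)[1] for x in (291,378)];tip=f(115,200,.193)[1];post=f(712,212,.204)[1];ls=f(272,187,.179)[1];rs=f(400,187,.179)[1]
print('roll',roll,np.mean(roll),'tip',tip,'post',post,'left slope outer',ls,rs)
print('saddle from post',post-.085,'from tip',tip+.057, 'tip->post',post-tip)
for n in('tin','jar','wax'):
  d=[x for x in manip.landmark_of(n,'scene')];print(n,[(np.round(x['centre'],1),round(x['confidence'],2)) for x in d[:2]])
# pixel change vs start near tin, jar, wax in scene
a=cv2.imread('pics/scene0.png').astype(int);b=cv2.imread('pics/scene11.png').astype(int)
for n,(x,y) in dict(tin=(282,214),jar=(336,190),jar2=(187,178),wax=(311,301)).items():
  print(n,(np.abs(a-b).max(2)[y-14:y+14,x-14:x+14]>60).sum())
```

```text
roll [np.float64(-0.0088), np.float64(0.0104)] 0.0007999999999999995 tip -0.0505 post 0.086 left slope outer -0.0144 0.017
saddle from post 0.000999999999999987 from tip 0.006499999999999999 tip->post 0.1365
tin [(array([279. , 217.6]), 0.85)]
jar [(array([189.1, 186.4]), 0.59)]
wax [(array([309.1, 304.5]), 0.93)]
tin 0
jar 0
jar2 0
wax 0
```

Measured along the bar, the roll sits within about 0.5 mm of the saddle's middle by the post and slope references. The tip reference, always the outlier here, says 6 mm. Nothing is moving, and the tin, jar and wax are unchanged, so I hand in.

```bash
python3 -c "
from bench import manip
print(manip.get_obs()['time_s']);print(manip.close_job())"
```

```text
19.1
the job is handed in; nothing more can be done
None
```

I took the 96 mm roll out of the cradle, hung it in the saddle of the hook, did the tug test and let go. I handed the job in at 19.1 s; no verdict is reported.

- **Tug test:** the hook load was steady at about 6.5 to 8 N for over 1.5 s. That is the wrist force corrected for the roll's weight, since the hook force itself is not measured. No reading came near 22 N. Contact came about 0.9 mm higher than expected with a small sideways push, so I shifted 1.5 mm and felt again. The height did not change, so I took it as resting on the saddle's flat floor.
- **Let go:** the load had dropped only to about 6 N when I opened the fingers, because the commanded relaxation barely took effect. The roll still stayed put in the pictures.
- **Last checks:** the roll hangs by its bore with no motion between consecutive pictures. The arm is about 0.12 m above it with near-zero wrist force, touching nothing. The areas around the tin, jar and wax look the same as at the start.
- **Position along the bar:** the post and the saddle's slopes put the roll within about 0.5 mm of the saddle's middle. The hook-tip measurement disagreed, saying about 6 mm. I trusted the slopes because the tip reading also put the tip-to-post distance about 5 mm short of the given size.

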